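# Park the microscope objectives in order of height

## Robot

A 6-joint arm with a two-finger parallel gripper is mounted at the origin on the work surface. World frame = base frame: x ahead of the robot, y to its left, z up, the work surface at z = 0. Lengths are in mm, angles in rad, forces in N, time in s.
With the tool pointing down it reaches from about 225 to 875 mm from the base axis. Payload 3.4 kg.
Tool frame: the origin (TCP) lies on the front face of the gripper's body, between the roots of the fingers; the fingertips stand 73 mm ahead of it and the grasp point (between the pads) lies env.hold_point_z ahead of it (env.hold_point_z is the distance from the TCP to the grasp point, in mm); z points along the fingers, y is the direction in which the jaws open and shut (so a half turn about z gives the same grasp; the last joint's range is limited). The gripper opens to 85 mm and grips with 20 to 120 N. Pads are 22 mm wide; open, the fingers measure 114 mm over their backs; the gripper's body (76 mm by 85 mm) begins 54 mm behind the grasp point. The pads swing forward as they close: fully open they stand 13 mm farther back than shut.
Start: joints at [-1.319, 0.276, 1.505, -0, 1.361, -0.121], TCP at [209.429, -535.532, 303.928] pointing down, gripper open.
Joint ranges: [-2.89, 2.89], [-0.75, 2.08], [0.22, 2.7], [-1.18, 4.32], [0.11, 2.71], [-2.7, 2.7]. Speed limits (rad/s): [2.57, 2.57, 3.14, 3.14, 3.14, 3.14].

## Interface

Orientations are given as a unit quaternion [x, y, z, w].
In Python, from rig import env gives the robot as it stands.
- The arm moves only by the shell command python3 -m pendant 'ROWS' [FORCE]. ROWS is JSON, a list that holds one entry, the list of rows, each a list of 7 numbers: the turn, a rotation vector about the world's x, y, z as a fraction of full scale, then the shift along the world's x, y, z as a fraction of full scale, then the closure, from -1 (fully open) to 1 (shut), so that 0 is half open. A call has 1 to 12 rows; each row is the pose to reach, as a shift and turn from the pose measured when the call began, turning the shorter way round; what a row does not reach only later rows make up. Full scale, the value 1, is 12 cm for a shift and 180 degrees for a turn. A row lasts 1/12 s, in which the tool goes at most 41.7 mm and 7.16 degrees, less where a joint would pass 70% of its speed; a pose out of reach is approached as far as the arm can. A call with a number of a shift or a turn outside -1 to 1 is refused whole. A call with a gripper value outside its range is refused whole. The fingers move at their own pace and stop on an object; FORCE is the grip in N (left out, the last holds). Time passes only in rows, so rows that repeat a pose let the fingers close. It gives the time, the measured TCP pose, the force and the opening at its end, in the units of the state.
- env.read_state(): the state, without advancing time (a new reading comes with each control period).
- env.snapshot(name): name is "scene" or "side" or "wrist"; returns (picture, depth): 480x640x3 uint8, blue, green, red; 480x640 float32, mm along the optical axis (not along the pixel's ray), 0 where there is no reading.
- env.camera_model(name): a dict with "camera_matrix" (3x3 intrinsics, pixels), "origin" and "attitude" of the camera in the world. Camera axes: x right, y down, z forward; pixel columns grow to the right and rows downward; lengths in mm; the calibration is good to about 2 mm. A picture is of the moment at which its call begins: read the wrist's pose just before it. camera_model takes no time and is no camera call; for the wrist camera it gives the pose at the moment of the call.
- env.job_done(): hands the job in, once; it reports no verdict.
Trained networks look in the newest picture that a camera, given by its name, has taken for a name from the list of things; names that differ only in an ending like _2 or _b are one class to them, and where a whole thing is asked for, a point or a joint stands for the part that bears it (a point fixed in the world has none). Each returns a list of dicts, best first, with "confidence" (0 to 1); they miss things now and then, are a little off and sometimes report something else, mostly with a low value. They report only what shows in the picture. A call takes as long as a camera call. They do not tell look-alikes from the thing itself.
- env.boxes_of(camera, name): "point" ([column, row] in pixels, amid what is visible of it).
- env.masks_of(camera, name): "region" (480x640 bool, what is visible of it) and "point" ([column, row] in pixels, amid what is visible of it).
- env.place_of(camera, name): "point" ([column, row] in pixels: a listed point, or the origin of a listed thing).
The state is a dict: "clock": time; "q": joint angles; "qd": joint speeds; "joint_efforts": joint torques, N m; "tool_pos": TCP position; "tool_rot": TCP orientation; "contact_force": force on the tool from outside, world axes, zero at the start; "ft_torque": the same for the moment, N m; "gripper_width": opening from 0.0 (shut) to 1.0 (fully open).
Only numpy, scipy, OpenCV 4.12 (cv2) and the standard library are available. Lean on these libraries where they do the work, as an engineer would, in place of code of your own. Each camera call takes 0.05 s, during which the arm holds its last target. There are 200 camera calls.

## Task

Park the four microscope objectives on the rack in order of height, one to a seat: the shortest in the seat next to the raised end stop, the next taller one beside it, and so on to the tallest at the other end. Each must end standing upright on the floor of its seat; they are delicate, so do not tip one over or drop it.

Things in the scene. Friction and masses are not known exactly. Their poses are not given: they have to be found in the camera images.
- objective_a_center (a point): Microscope objective, the shortest of four: an upright steel barrel 36 mm in diameter with a black foot (bottom 8 mm), 45 mm tall in all; straight-sided up to 35 mm, then tapering to a flat nose 28 mm across. Loose, stands on its foot on the bench, nose up. The point is its centre, half-way up (22.5 mm above its underside); z is its axis, pointing to the nose.
- objective_b_center (a point): Microscope objective, the second shortest of four: an upright steel barrel 36 mm in diameter with a black foot (bottom 8 mm), 60 mm tall in all; straight-sided up to 46 mm, then tapering to a flat nose 22 mm across. Loose, stands on its foot on the bench, nose up. The point is its centre, half-way up (30 mm above its underside); z is its axis, pointing to the nose.
- objective_c_center (a point): Microscope objective, the second tallest of four: an upright steel barrel 36 mm in diameter with a black foot (bottom 8 mm), 75 mm tall in all; straight-sided up to 58 mm, then tapering to a flat nose 18 mm across. Loose, stands on its foot on the bench, nose up. The point is its centre, half-way up (37.5 mm above its underside); z is its axis, pointing to the nose.
- objective_d_center (a point): Microscope objective, the tallest of four: an upright steel barrel 36 mm in diameter with a black foot (bottom 8 mm), 92 mm tall in all; straight-sided up to 70 mm, then tapering to a flat nose 14 mm across. Loose, stands on its foot on the bench, nose up. The point is its centre, half-way up (46 mm above its underside); z is its axis, pointing to the nose.
- seat_p: One of four identical seats fixed along the rack: a black round saucer 66 mm across, with a flat floor 58 mm across inside a rim 3 mm higher. The origin is the centre of its underside; its floor is 2 mm above that, 10 mm above the bench. Any of the four may be anywhere in the row.
- seat_q: One of four identical seats fixed along the rack: a black round saucer 66 mm across, with a flat floor 58 mm across inside a rim 3 mm higher. The origin is the centre of its underside; its floor is 2 mm above that, 10 mm above the bench. Any of the four may be anywhere in the row.
- seat_r: One of four identical seats fixed along the rack: a black round saucer 66 mm across, with a flat floor 58 mm across inside a rim 3 mm higher. The origin is the centre of its underside; its floor is 2 mm above that, 10 mm above the bench. Any of the four may be anywhere in the row.
- seat_s: One of four identical seats fixed along the rack: a black round saucer 66 mm across, with a flat floor 58 mm across inside a rim 3 mm higher. The origin is the centre of its underside; its floor is 2 mm above that, 10 mm above the bench. Any of the four may be anywhere in the row.
- rack: Parking rack: a fixed flat aluminium plate, 90 mm wide (its x), 370 mm long (its y), 8 mm thick, lying on the bench; origin at the centre of its underside. The row of seats runs along its y axis, at y = -105, -35, +35 and +105 mm; an end piece is fixed across each end, at y = -165 and +165 mm.
- high_end: The raised end stop: an aluminium bar 80 mm across the rack, 12 mm thick, standing 35 mm high on top of the rack plate at one of its two ends, either one. The other end has only a flat strip 3 mm high. Origin at the centre of its underside.
There are look-alikes about, which are no part of the job. Leave any green, pink or yellow look-alike of the part that bears objective_d_center alone.

How it is judged:
By the outcome, as a careful person would: the job done as asked, in the order asked, and still so for the second after the job is handed in, with the robot touching nothing.
It also fails if it takes over 86 s, if anything falls off the work surface, if the arm or the gripper's body presses on something with over 40 N, if the wrist force passes 120 N, or if a joint passes its speed limit or range.

## Working session

There is one attempt and no reset: what is moved stays moved. The work goes in short steps, Python scripts to look and compute and a shell command to move; the robot and the scene stay as the last step left them, time stands still between calls to the robot, and variables do not carry over. Pictures are saved under pics/ and viewed, about 12 in all and at most 16, crops included, and the job is handed in when it is done.

```bash
ls; mkdir -p pics
python3 - <<'E'
from rig import env
import cv2
print(env.hold_point_z, env.read_state())
for n in ("scene","side"):
    p,d=env.snapshot(n); cv2.imwrite(f"pics/{n}1.png",p)
    print(n,env.camera_model(n))
    for o in ("objective_a_center","seat_p","high_end","rack"):
        print(o,[(r["point"],round(r["confidence"],2)) for r in env.place_of(n,o)])
E
```

```text
pics
53.900000000000006 {'clock': 0.0, 'q': array([-1.31899220e+00,  2.76561782e-01,  1.50614731e+00,  8.07628133e-06,
        1.36069145e+00, -1.21015831e-01]), 'qd': array([-0.00053396,  0.00229452, -0.00071423, -0.00122924, -0.00097842,
        0.00044741]), 'joint_efforts': array([ 1.78794508e-03, -4.16765106e+01, -2.45801747e+01,  7.44984141e-05,
        1.10430483e-02,  7.62926533e-06]), 'tool_pos': array([ 209.32672135, -535.10872296,  303.0528827 ]), 'tool_rot': array([ 9.82675668e-01,  1.85331363e-01, -5.51302741e-05, -9.02268148e-04]), 'contact_force': array([ 0.17391575,  0.27970977, -0.05203725]), 'ft_torque': array([ 0.00079235, -0.01911385,  0.0212124 ]), 'gripper_width': 1.0006347584256554}
scene {'camera_matrix': array([[477.26636794,   0.        , 317.19112452],
       [  0.        , 477.26636794, 242.62789724],
       [  0.        ,   0.        ,   1.        ]]), 'origin': array([1027.52252688, -257.74213168,  729.5823663 ]), 'attitude': array([ 0.78987737,  0.50239029, -0.18714366, -0.29778347])}
objective_a_center [([172.2, 287.6], 0.74)]
seat_p [([381.8, 299.9], 0.89), ([420.4, 289.2], 0.82), ([349.2, 312.2], 0.67), ([314.3, 327.2], 0.57)]
high_end [([279.2, 340.2], 0.64)]
rack [([365.4, 313.0], 0.81), ([311.2, 327.8], 0.63), ([169.8, 291.0], 0.42)]
side {'camera_matrix': array([[490.98582296,   0.        , 315.15956701],
       [  0.        , 490.98582296, 240.75908616],
       [  0.        ,   0.        ,   1.        ]]), 'origin': array([461.51122073, 685.80135769, 681.15435718]), 'attitude': array([-0.03925685,  0.91231282, -0.40727906,  0.01637008])}
objective_a_center [([351.5, 179.4], 0.53)]
seat_p [([238.6, 303.5], 0.76), ([250.9, 281.3], 0.72), ([255.4, 258.8], 0.59)]
high_end []
rack [([253.6, 269.7], 0.8)]
```

View pics/scene1.png

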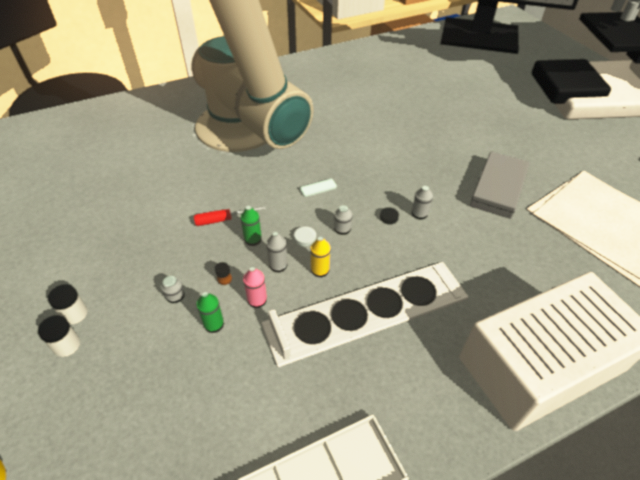

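View pics/side1.png

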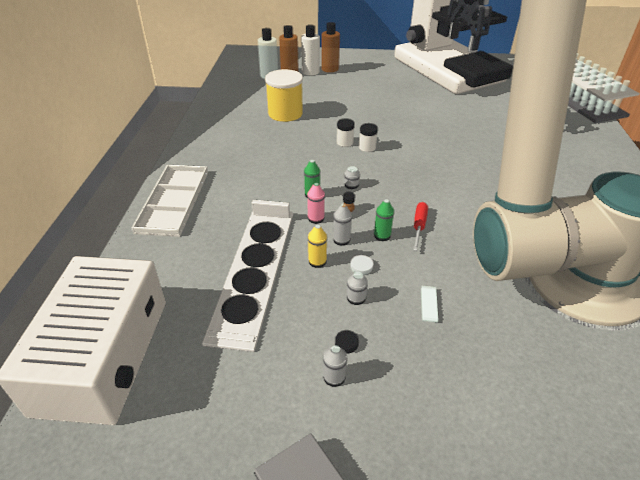

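The scene shows steel objectives at about (173,288), (277,250), (343,219) and (422,201). The raised stop is at the left end, near (280,335), with coloured look-alikes close to the tall steel one. Next I'll get metric positions from depth.

```bash
cat > h.py <<'E'
from rig import env
import numpy as np, cv2
from scipy.spatial.transform import Rotation as R
from scipy.optimize import least_squares
def cloud(n):
    p,d=env.snapshot(n); m=env.camera_model(n); K=m["camera_matrix"]
    v,u=np.mgrid[:480,:640]; P=np.stack([(u-K[0,2])/K[0,0]*d,(v-K[1,2])/K[1,1]*d,d],-1)
    W=P@R.from_quat(m["attitude"]).as_matrix().T+m["origin"]; W[d<=0]=np.nan
    return p,W
def axisfit(pts,r=18,c0=None):
    c0=pts[:,:2].mean(0) if c0 is None else c0
    s=least_squares(lambda c:np.hypot(*(pts[:,:2]-c).T)-r,c0,loss="soft_l1",f_scale=1.5)
    return s.x
E
python3 - <<'E'
from h import *
C={n:cloud(n) for n in("scene","side")}
for n,(p,W) in C.items():
    hi=((W[...,2]>6)&(W[...,2]<130)&(W[...,0]>150)&(W[...,0]<800)&(abs(W[...,1]+200)<450)).astype(np.uint8)
    k,l,st,ce=cv2.connectedComponentsWithStats(hi)
    print(n)
    org=env.camera_model(n)["origin"][:2]
    for i in range(1,k):
        if st[i,4]<60: continue
        q=W[l==i]; b=q[(q[:,2]>12)]
        col=np.median(p[l==i],0)
        c=b[:,:2].mean(0) if len(b) else q[:,:2].mean(0)
        if len(b)>20:
            s=b[b[:,2]<.72*np.nanpercentile(q[:,2],98)]
            if len(s)>10:
                m=s[:,:2].mean(0); dv=m-org; dv/=np.hypot(*dv); c=axisfit(s,c0=m+dv*15)
        print(ce[i].round(),st[i,4],"zmax",np.percentile(q[:,2],98).round(1),"xy",c.round(1),"ext",np.percentile(q[:,:2],[1,99],axis=0).round().tolist(),col)
E
```

```text
scene
[283. 134.] 789 zmax 129.5 xy [215.   49.9] ext [[159.0, -25.0], [244.0, 113.0]] [86. 99. 76.]
[318. 186.] 316 zmax 12.9 xy [309.   83.1] ext [[292.0, 48.0], [322.0, 124.0]] [231. 245. 237.]
[420. 203.] 386 zmax 75.7 xy [468.7 250.1] ext [[456.0, 231.0], [487.0, 250.0]] [106. 120. 122.]
[343. 219.] 423 zmax 62.0 xy [437.7  79.8] ext [[427.0, 61.0], [457.0, 94.0]] [139. 157. 159.]
[236. 221.] 1123 zmax 90.3 xy [ 338.  -133.7] ext [[296.0, -192.0], [407.0, -54.0]] [51. 90. 91.]
[389. 215.] 240 zmax 16.8 xy [452.8 183.1] ext [[435.0, 164.0], [472.0, 202.0]] [44. 50. 51.]
[315. 249.] 964 zmax 90.6 xy [512.2 -10.2] ext [[410.0, -27.0], [535.0, 17.0]] [ 45. 211. 228.]
[277. 252.] 643 zmax 92.7 xy [471.7 -77.8] ext [[466.0, -96.0], [491.0, -62.0]] [141. 159. 162.]
[223. 273.] 294 zmax 42.3 xy [ 455.2 -182.4] ext [[451.0, -196.0], [477.0, -170.0]] [41. 53. 59.]
[360. 312.] 8776 zmax 43.0 xy [638.9  12.9] ext [[590.0, -155.0], [688.0, 206.0]] [127. 147. 154.]
[255. 287.] 694 zmax 92.1 xy [ 530.5 -143.4] ext [[520.0, -161.0], [550.0, -127.0]] [143.5 132.  233. ]
[173. 288.] 459 zmax 47.3
[... 1271 characters left out ...]
.0]] [132. 140. 145.]
[420. 220.] 368 zmax 27.1 xy [ 316.6 -105.5] ext [[289.0, -191.0], [322.0, -49.0]] [ 54.   58.5 175.5]
[498. 265.] 869 zmax 129.4 xy [208.1  63.4] ext [[151.0, 2.0], [241.0, 118.0]] [ 98. 106. 103.]
[317. 246.] 650 zmax 91.4 xy [515.3 -10.9] ext [[498.0, -13.0], [531.0, 9.0]] [ 73. 168. 200.]
[359. 278.] 867 zmax 61.0 xy [434.9  71.2] ext [[408.0, -21.0], [453.0, 97.0]] [177. 185. 185.]
[142. 305.] 2719 zmax 111.1 xy [788.2 191.4] ext [[776.0, 125.0], [799.0, 249.0]] [117. 128. 134.]
[429. 303.] 510 zmax 12.4 xy [304.8  88.7] ext [[291.0, 48.0], [319.0, 125.0]] [233. 240. 233.]
[345. 342.] 500 zmax 75.5 xy [450.3 183.6] ext [[431.0, 165.0], [483.0, 250.0]] [45. 45. 45.]
```

Run:
```python
from h import *
for n in("scene","side"):
    p,W=cloud(n); m=env.camera_model(n); K=m["camera_matrix"]; A=R.from_quat(m["attitude"]).as_matrix()
    q=W[(W[...,2]>10)&(W[...,2]<130)&(W[...,0]>430)&(W[...,0]<510)&(W[...,1]>225)&(W[...,1]<330)]
    print(n,"c ext",np.percentile(q,[1,99],axis=0).round())
    q=W[(W[...,2]>25)&(W[...,2]<60)&(W[...,0]>575)&(W[...,0]<720)&(abs(W[...,1])<250)]
    print("high",len(q),q.mean(0).round(),np.percentile(q,[1,99],axis=0).round().tolist())
    for r in env.place_of(n,"seat_p"):
        u=np.array([*r["point"],1]); d=A@np.linalg.solve(K,u); o=m["origin"]
        print("seat",r["point"],round(r["confidence"],2),(o+d*(8-o[2])/d[2]).round(1))
    # dark seat discs
    dark=((p.max(-1)<45)&(W[...,2]>4)&(W[...,2]<18)&(W[...,0]>570)&(W[...,0]<720)&(abs(W[...,1])<250)).astype(np.uint8)
    k,l,st,ce=cv2.connectedComponentsWithStats(dark)
    for i in range(1,k):
        if st[i,4]>100: q=W[l==i]; print("disc",ce[i].round(),st[i,4],q.mean(0).round(1),np.ptp(q,axis=0).round())
    # plate
    pl=W[(W[...,2]>4)&(W[...,2]<18)&(W[...,0]>560)&(W[...,0]<730)&(abs(W[...,1])<260)][:,:2]
    print("plate",cv2.minAreaRect(pl.astype(np.float32)))
print(env.read_state()["clock"])
```

```text
scene c ext [[457. 231.  11.]
 [488. 261.  77.]]
high 394 [ 633. -139.   41.] [[591.0, -146.0, 26.0], [669.0, -131.0, 46.0]]
seat [419.0, 289.3] 0.83 [640.8 135.1   8. ]
seat [310.5, 329.7] 0.76 [633.7 -82.7   8. ]
seat [350.1, 312.8] 0.67 [632.2  -4.5   8. ]
seat [382.3, 300.8] 0.61 [634.2  60.5   8. ]
plate ((638.120361328125, -5.2081298828125), (166.96682739257812, 504.7232666015625), 1.3855048418045044)
side c ext [[450. 237.  11.]
 [484. 267.  76.]]
high 356 [ 625. -135.   37.] [[586.0, -144.0, 25.0], [665.0, -129.0, 45.0]]
seat [258.3, 259.6] 0.93 [630.6   3.    8. ]
seat [251.6, 281.6] 0.86 [633.   62.8   8. ]
seat [264.7, 231.4] 0.85 [631.8 -82.1   8. ]
seat [237.8, 307.5] 0.71 [646.1 127.5   8. ]
seat [251.9, 268.2] 0.43 [638.9  27.7   8. ]
disc [264. 232.] 193 [631.8 -76.8  10.6] [61. 66.  9.]
disc [255. 256.] 257 [637.4  -2.9  10.8] [61. 62.  8.]
disc [246. 281.] 278 [642.8  65.   10.6] [61. 66.  9.]
disc [237. 312.] 315 [645.7 139.2  10.9] [62. 61.  9.]
plate ((641.8218994140625, -15.941665649414062), (457.5202331542969, 122.85202026367188), 84.62508392333984)
0.8
```

Object positions agree between the two cameras: a≈(456,-277), d≈(471,-79), b≈(437,78), c≈(469,249). The high end is at y≈-137. Moving to above a, turning the jaws across the rack.

```bash
python3 -m pendant '[[[0,0,0.18,1,1,-0.4,-1],[0,0,0.18,1,1,-0.4,-1],[0,0,0.18,1,1,-0.4,-1],[0,0,0.18,1,1,-0.4,-1],[0,0,0.18,1,1,-0.4,-1],[0,0,0.18,1,1,-0.4,-1]]]' 
python3 -m pendant '[[[0,0,0.18,1,1,-0.4,-0.6],[0,0,0.18,1,1,-0.4,-0.6],[0,0,0.18,1,1,-0.4,-0.6],[0,0,0.18,1,1,-0.4,-0.6],[0,0,0.18,1,1,-0.4,-0.6],[0,0,0.18,1,1,-0.4,-0.6],[0,0,0.18,1,1,-0.4,-0.6]]]'
python3 - <<'E'
from h import *
p,W=cloud("wrist"); cv2.imwrite("pics/w1.png",p)
s=env.read_state(); print(s["tool_pos"],R.from_quat(s["tool_rot"]).as_matrix().round(3),s["q"],s["gripper_width"])
print(env.camera_model("wrist"))
q=W[(W[...,2]>10)&(W[...,2]<60)&(np.hypot(W[...,0]-456,W[...,1]+277)<32)]
print(len(q),np.percentile(q,[1,99],axis=0).round(1)); 
t=q[q[:,2]>42]; print(len(t),t.mean(0),np.ptp(t,axis=0))
E
```

```text
clock: 1.3
tool_pos: [330.9, -412.7, 255.1]
tool_rot: [0.891, 0.454, 0.0, -0.001]
contact_force: [-0.9, -0.2, -0.2]
gripper_width: 1.005
clock: 1.88
tool_pos: [451.0, -293.5, 207.3]
tool_rot: [0.729, 0.684, -0.001, -0.001]
contact_force: [-0.2, 0.0, 1.5]
gripper_width: 0.799
[ 450.65081019 -294.10637141  207.55025531] [[ 0.064  0.998 -0.002]
 [ 0.998 -0.064  0.   ]
 [ 0.    -0.002 -1.   ]] [-7.07034318e-01  2.94547407e-01  1.73300920e+00 -1.03766487e-03
  1.11549688e+00 -6.42100867e-01] 0.8017924271963983
{'camera_matrix': array([[413.74887046,   0.        , 325.47562414],
       [  0.        , 413.74887046, 239.76021858],
       [  0.        ,   0.        ,   1.        ]]), 'origin': array([ 455.22883702, -210.58464499,  277.31992863]), 'attitude': array([ 0.98595614, -0.0322181 , -0.00580952,  0.16376427])}
2947 [[ 438.7 -293.5   11.9]
 [ 472.2 -259.4   46.6]]
1363 [ 455.53264787 -276.24293585   45.13451331] [27.68066157 25.80888333  5.84736461]
```

```bash
python3 -m pendant '[[[0,0,0,0.04,0.147,-0.4,-0.6],[0,0,0,0.04,0.147,-0.4,-0.6],[0,0,0,0.04,0.147,-0.4,-0.6],[0,0,0,0.04,0.147,-0.4,-0.6]]]' 
python3 -m pendant '[[[0,0,0,0,0,-0.3,-0.6],[0,0,0,0,0,-0.55,-0.6],[0,0,0,0,0,-0.66,-0.6],[0,0,0,0,0,-0.66,-0.6],[0,0,0,0,0,-0.66,-0.6]]]' 
python3 -m pendant '[[[0,0,0,0,0,0,0.6],[0,0,0,0,0,0,0.6],[0,0,0,0,0,0,0.6],[0,0,0,0,0,0,0.6],[0,0,0,0,0,0,0.6],[0,0,0,0,0,0,0.6]]]' 50
```

```text
clock: 2.27
tool_pos: [454.9, -277.7, 159.9]
tool_rot: [0.73, 0.683, -0.001, -0.001]
contact_force: [-0.2, 0.5, -0.7]
gripper_width: 0.802
clock: 2.68
tool_pos: [455.3, -279.1, 81.6]
tool_rot: [0.731, 0.683, -0.001, 0.0]
contact_force: [0.5, -0.0, 0.7]
gripper_width: 0.801
clock: 3.18
tool_pos: [456.3, -280.2, 83.7]
tool_rot: [0.73, 0.683, -0.001, 0.002]
contact_force: [-1.0, -1.0, 6.1]
gripper_width: 0.402
```

```bash
python3 -m pendant '[[[0,0,0,0,0,0.1,0.6],[0,0,0,0,0,0.3,0.6],[0,0,0,0,0,0.6,0.6],[0,0,0,0,0,1,0.6],[0,0,0,0,0,1,0.6],[0,0,0,0,0,1,0.6]]]' 
python3 -m pendant '[[[0,0,0,0.3,0.3,0.1,0.6],[0,0,0,0.6,0.6,0.1,0.6],[0,0,0,0.73,0.9,0.1,0.6],[0,0,0,0.73,0.9,0.1,0.6],[0,0,0,0.73,0.9,0.1,0.6]]]'
python3 - <<'E'
from h import *
p,W=cloud("wrist"); cv2.imwrite("pics/w2.png",p)
s=env.read_state(); print(s["tool_pos"],s["tool_rot"],s["q"],s["contact_force"],s["gripper_width"])
m=env.camera_model("wrist");K=m["camera_matrix"]; A=R.from_quat(m["attitude"]).as_matrix();o=m["origin"]
for name in ("seat_p","high_end"):
  for r in env.place_of("wrist",name):
    u=np.array([*r["point"],1]); d=A@np.linalg.solve(K,u)
    print(name,r["point"],round(r["confidence"],2),(o+d*(8-o[2])/d[2]).round(1))
dark=((p.max(-1)<60)&(W[...,2]>4)&(W[...,2]<20)&(W[...,0]>570)&(W[...,0]<720)).astype(np.uint8)
k,l,st,ce=cv2.connectedComponentsWithStats(dark)
for i in range(1,k):
    if st[i,4]>300: q=W[l==i]; print("disc",ce[i].round(),st[i],np.percentile(q,[1,99],axis=0).round().tolist())
E
```

```text
clock: 3.68
tool_pos: [458.0, -281.5, 208.0]
tool_rot: [0.73, 0.683, -0.0, 0.007]
contact_force: [0.8, -0.3, -0.9]
gripper_width: 0.403
clock: 4.1
tool_pos: [546.7, -169.7, 218.5]
tool_rot: [0.729, 0.685, 0.0, 0.006]
contact_force: [-0.3, -0.3, -0.9]
gripper_width: 0.404
[ 545.59101331 -171.47704552  218.41633457] [ 0.7291714   0.68430704 -0.00076233  0.00568821] [-0.42320051  0.32747934  1.65190847 -0.0063197   1.15229221 -0.35720135] [-0.33188154 -0.11523369 -1.21625595] 0.40268411942988747
seat_p [448.9, 75.0] 0.82 [630. -81.   8.]
high_end [437.3, 167.3] 0.88 [ 624.2 -138.7    8. ]
disc [449.  68.] [ 397   16  103  107 8264] [[598.0, -106.0, 8.0], [658.0, -50.0, 13.0]]
```

View pics/w2.png

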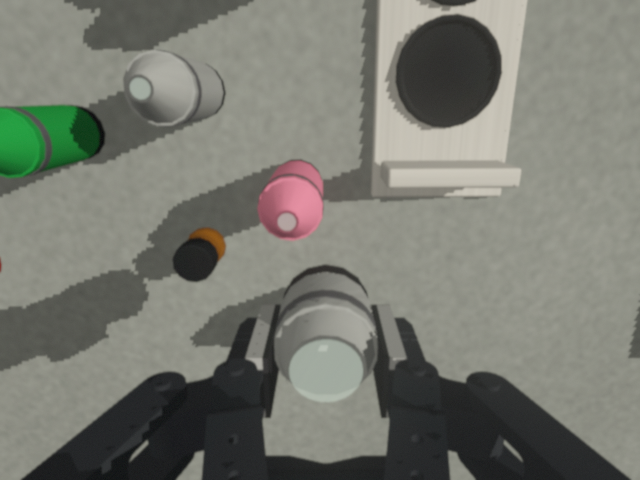

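```bash
python3 -m pendant '[[[0.003,0.003,0,0.35,0.36,0,0.6],[0.003,0.003,0,0.71,0.73,0,0.6],[0.003,0.003,0,0.71,0.73,0,0.6],[0.003,0.003,0,0.71,0.73,0,0.6],[0.003,0.003,0,0.71,0.73,-0.5,0.6],[0.003,0.003,0,0.71,0.73,-0.8,0.6],[0.003,0.003,0,0.71,0.73,-0.85,0.6],[0.003,0.003,0,0.71,0.73,-0.85,0.6],[0.003,0.003,0,0.71,0.73,-0.85,0.6]]]'
python3 - <<'E'
from h import *
s=env.read_state(); print(s["tool_pos"],s["tool_rot"])
p,W=cloud("wrist")
q=W[(W[...,2]>70-6)&(np.hypot(W[...,0]-631,W[...,1]+80)<14)&(W[...,2]<120)]; print(len(q),q.mean(0),np.percentile(q,[2,98],axis=0))
p,W=cloud("side");q=W[(np.hypot(W[...,0]-631,W[...,1]+80)<22)&(W[...,2]<95)&(W[...,2]>15)]; print(np.percentile(q,[2,98],axis=0).round(1));cv2.imwrite("pics/s2.png",cv2.resize(p[160:320,180:380],None,fx=3,fy=3))
E
```

```text
clock: 5.0
tool_pos: [628.8, -87.1, 115.4]
tool_rot: [0.731, 0.683, -0.002, -0.002]
contact_force: [1.0, 0.0, 0.2]
gripper_width: 0.404
[628.75696596 -87.07040316 115.40562626] [ 0.73065641  0.68273811 -0.00240665 -0.00202205]
7664 [630.83502908 -77.92336731  81.61936285] [[618.55084941 -91.96654937  67.23603555]
 [643.21199902 -67.21112307 119.66077689]]
[[610.4 -93.1  36. ]
 [651.6 -65.9  90.5]]
```

View pics/s2.png

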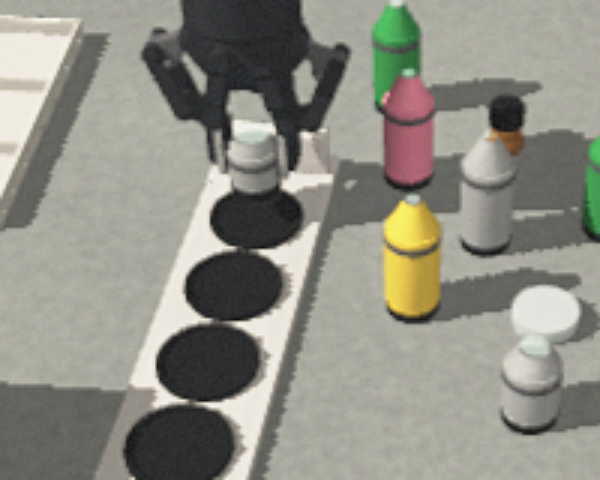

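```bash
python3 -m pendant '[[[0,0,0,0.015,0.03,0,0.6],[0,0,0,0.015,0.03,-0.08,0.6],[0,0,0,0.015,0.03,-0.14,0.6],[0,0,0,0.015,0.03,-0.16,0.6],[0,0,0,0.015,0.03,-0.16,0.6],[0,0,0,0.015,0.03,-0.16,0.6]]]'
python3 -m pendant '[[[0,0,0,0,0,-0.008,0.6],[0,0,0,0,0,-0.016,0.6],[0,0,0,0,0,-0.016,0.6]]]'
python3 - <<'E'
from h import *
p,W=cloud("side");q=W[(np.hypot(W[...,0]-631,W[...,1]+80)<22)&(W[...,2]<80)&(W[...,2]>12)];q=q[abs(q[:,0]-631)<12]; print(np.percentile(q,[2,98],axis=0).round(1));cv2.imwrite("pics/s3.png",cv2.resize(p[190:260,220:320],None,fx=6,fy=6))
E
```

```text
clock: 5.6
tool_pos: [632.5, -83.4, 98.8]
tool_rot: [0.73, 0.683, -0.001, 0.0]
contact_force: [-0.0, 0.2, -1.0]
gripper_width: 0.404
clock: 5.85
tool_pos: [632.5, -83.4, 96.7]
tool_rot: [0.73, 0.683, -0.001, 0.0]
contact_force: [0.2, 0.4, -1.6]
gripper_width: 0.403
[[619.6 -89.7  14.4]
 [642.7 -62.   59.7]]
```

View pics/s3.png

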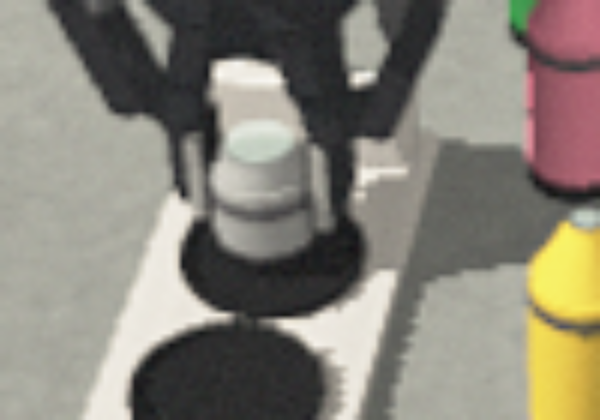

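```bash
for i in 1; do python3 -m pendant '[[[0,0,0,-0.01,0,-0.016,0.6],[0,0,0,-0.01,0,-0.016,0.6]]]'
python3 -m pendant '[[[0,0,0,0,0,-0.014,0.6],[0,0,0,0,0,-0.014,0.6]]]'; done
```

```text
clock: 6.07
tool_pos: [630.9, -83.4, 94.6]
tool_rot: [0.73, 0.683, -0.001, 0.0]
contact_force: [-0.2, 0.5, -1.2]
gripper_width: 0.401
clock: 6.23
tool_pos: [631.0, -83.4, 93.7]
tool_rot: [0.73, 0.683, -0.001, 0.0]
contact_force: [-0.3, 0.3, 3.3]
gripper_width: 0.401
```

```bash
python3 -m pendant '[[[0,0,0,0,0,0,-0.3],[0,0,0,0,0,0,-0.6],[0,0,0,0,0,0,-0.6],[0,0,0,0,0,0,-0.6],[0,0,0,0,0,0.2,-0.6],[0,0,0,0,0,0.5,-0.6],[0,0,0,0,0,1,-0.6],[0,0,0,0,0,1,-0.6],[0,0,0,0,0,1,-0.6]]]' 
python3 -m pendant '[[[0,0,0,-0.9,0.7,0,-0.6],[0,0,0,-0.9,0.7,0,-0.6],[0,0,0,-0.9,0.7,0,-0.6],[0,0,0,-0.9,0.7,0,-0.6],[0,0,0,-0.9,0.7,0,-0.6]]]' 
python3 -m pendant '[[[0,0,0,-0.7,0.6,0,-0.6],[0,0,0,-0.7,0.6,0,-0.6],[0,0,0,-0.7,0.6,0,-0.6],[0,0,0,-0.7,0.6,0,-0.6],[0,0,0,-0.7,0.6,0,-0.6]]]'
python3 - <<'E'
from h import *
p,W=cloud("wrist"); cv2.imwrite("pics/w3.png",p)
s=env.read_state(); print(s["tool_pos"],s["tool_rot"])
q=W[(W[...,2]>10)&(W[...,2]<70)&(np.hypot(W[...,0]-437,W[...,1]-78)<32)]
print(len(q),np.percentile(q,[1,99],axis=0).round(1)); t=q[q[:,2]>57]; print(len(t),t.mean(0),np.ptp(t,axis=0))
p,W=cloud("side"); q=W[(W[...,2]>14)&(W[...,2]<80)&(np.hypot(W[...,0]-631,W[...,1]+80)<26)]; print("a",np.percentile(q,[1,99],axis=0).round(1))
cv2.imwrite("pics/s4.png",cv2.resize(p[160:320,180:380],None,fx=3,fy=3))
E
```

```text
clock: 6.98
tool_pos: [633.8, -83.9, 219.6]
tool_rot: [0.73, 0.683, 0.002, 0.005]
contact_force: [1.0, 0.1, 0.0]
gripper_width: 0.803
clock: 7.4
tool_pos: [522.3, 1.9, 218.8]
tool_rot: [0.73, 0.684, 0.001, 0.003]
contact_force: [0.0, -0.1, -0.2]
gripper_width: 0.802
clock: 7.82
tool_pos: [438.4, 74.2, 218.6]
tool_rot: [0.729, 0.684, 0.001, 0.004]
contact_force: [0.4, -0.5, 0.3]
gripper_width: 0.796
[439.73419788  73.64588157 218.83023562] [0.72939186 0.68407979 0.00176482 0.00438565]
3066 [[421.4  63.8  12. ]
 [454.8  97.4  61.4]]
803 [438.09307307  80.84229318  59.98525227] [21.87018811 19.62849233  5.54236958]
a [[612.3 -91.9  14.4]
 [646.7 -62.   57.3]]
```

View pics/s4.png

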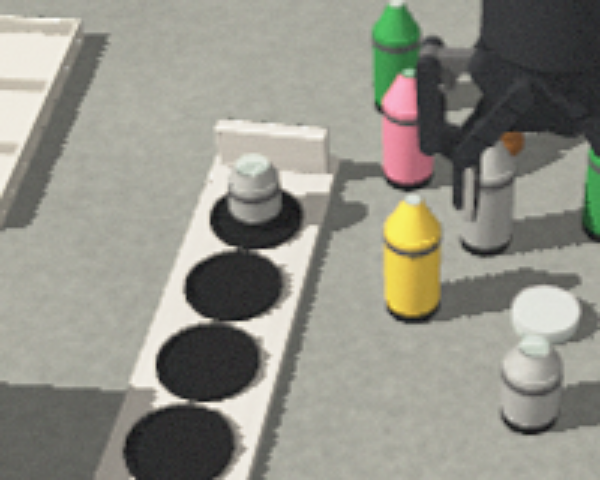

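```bash
python3 -m pendant '[[[0.002,0.002,0,-0.013,0.07,-0.2,-0.6],[0.002,0.002,0,-0.013,0.07,-0.4,-0.6],[0.002,0.002,0,-0.013,0.07,-0.4,-0.6],[0.002,0.002,0,-0.013,0.07,-0.4,-0.6]]]' 
python3 -m pendant '[[[0,0,0,0,0,-0.3,-0.6],[0,0,0,0,0,-0.55,-0.6],[0,0,0,0,0,-0.68,-0.6],[0,0,0,0,0,-0.68,-0.6],[0,0,0,0,0,-0.68,-0.6]]]'
python3 -m pendant '[[[0,0,0,0,0,0,-0.6],[0,0,0,0,0,0,-0.6]]]'
```

```text
clock: 8.25
tool_pos: [439.4, 80.9, 170.0]
tool_rot: [0.73, 0.683, 0.001, -0.001]
contact_force: [-0.3, -0.2, 1.1]
gripper_width: 0.8
clock: 8.67
tool_pos: [440.6, 80.5, 88.9]
tool_rot: [0.73, 0.683, 0.001, -0.001]
contact_force: [-0.5, 0.7, 0.9]
gripper_width: 0.8
clock: 8.83
tool_pos: [442.7, 80.3, 90.6]
tool_rot: [0.73, 0.683, 0.002, 0.001]
contact_force: [-0.8, -0.2, 0.2]
gripper_width: 0.799
```

```bash
python3 -m pendant '[[[0,0,0,-0.035,0,-0.01,-0.6],[0,0,0,-0.035,0,-0.01,0.6],[0,0,0,-0.035,0,-0.01,0.6],[0,0,0,-0.035,0,-0.01,0.6],[0,0,0,-0.035,0,-0.01,0.6],[0,0,0,-0.035,0,-0.01,0.6],[0,0,0,-0.035,0,-0.01,0.6]]]' 50
python3 -m pendant '[[[0,0,0,0,0,0.1,0.6],[0,0,0,0,0,0.3,0.6],[0,0,0,0,0,0.6,0.6],[0,0,0,0,0,1,0.6],[0,0,0,0,0,1,0.6],[0,0,0,0,0,1,0.6]]]'
```

```text
clock: 9.42
tool_pos: [438.5, 80.4, 90.2]
tool_rot: [0.73, 0.683, 0.003, 0.001]
contact_force: [-1.8, 0.2, 7.0]
gripper_width: 0.407
clock: 9.92
tool_pos: [440.2, 80.5, 213.0]
tool_rot: [0.73, 0.683, 0.005, 0.004]
contact_force: [0.2, -0.1, -1.7]
gripper_width: 0.406
```

```bash
python3 -m pendant '[[[0.002,0.002,0,0.4,-0.2,0,0.6],[0.002,0.002,0,0.8,-0.4,0,0.6],[0.002,0.002,0,0.9,-0.5,0,0.6],[0.002,0.002,0,0.9,-0.5,0,0.6],[0.002,0.002,0,0.9,-0.5,0,0.6]]]'
cat > seats.py <<'E'
from h import *
p,W=cloud("wrist")
s=env.read_state(); print(s["tool_pos"],s["tool_rot"],s["clock"])
m=env.camera_model("wrist");K=m["camera_matrix"]; A=R.from_quat(m["attitude"]).as_matrix();o=m["origin"]
for name in ("seat_p",):
  for r in env.place_of("wrist",name):
    u=np.array([*r["point"],1]); d=A@np.linalg.solve(K,u)
    print(name,r["point"],round(r["confidence"],2),(o+d*(8-o[2])/d[2]).round(1))
dark=((p.max(-1)<60)&(W[...,2]>4)&(W[...,2]<20)&(W[...,0]>570)&(W[...,0]<720)).astype(np.uint8)
k,l,st,ce=cv2.connectedComponentsWithStats(dark)
for i in range(1,k):
    if st[i,4]>300: q=W[l==i]; print("disc",ce[i].round(),st[i],np.percentile(q,[0.5,99.5],axis=0).round().tolist())
E
python3 seats.py
```

```text
clock: 10.33
tool_pos: [548.9, 19.3, 210.2]
tool_rot: [0.731, 0.682, 0.004, -0.002]
contact_force: [-1.1, 0.9, -2.9]
gripper_width: 0.403
[547.07512951  20.17144049 210.24328303] [ 0.7307457   0.68263474  0.00327236 -0.00313452] 10.3833
seat_p [448.8, 259.0] 0.94 [631.6  -7.5   8. ]
seat_p [470.9, 36.2] 0.78 [641.2 134.6   8. ]
seat_p [459.4, 156.1] 0.59 [636.7  64.    8. ]
disc [476.  42.] [ 417    0  109   96 7520] [[613.0, 103.0, 8.0], [671.0, 154.0, 14.0]]
disc [467. 156.] [ 422  108   87   98 5668] [[615.0, 34.0, 8.0], [665.0, 93.0, 14.0]]
disc [451. 259.] [ 405  217   91   84 5513] [[601.0, -36.0, 8.0], [661.0, 23.0, 14.0]]
disc [449. 327.] [ 411  308   74   51 1824] [[606.0, -86.0, 8.0], [658.0, -44.0, 17.0]]
```

```bash
python3 -m pendant '[[[-0.001,-0.001,0,0.35,-0.12,0,0.6],[-0.001,-0.001,0,0.7,-0.235,0,0.6],[-0.001,-0.001,0,0.71,-0.235,0,0.6],[-0.001,-0.001,0,0.71,-0.235,-0.3,0.6],[-0.001,-0.001,0,0.71,-0.235,-0.6,0.6],[-0.001,-0.001,0,0.71,-0.235,-0.77,0.6],[-0.001,-0.001,0,0.71,-0.235,-0.77,0.6],[-0.001,-0.001,0,0.71,-0.235,-0.77,0.6],[-0.001,-0.001,0,0.71,-0.235,-0.77,0.6]]]'
python3 -m pendant '[[[0,0,0,0,0,0,0.6]]]'
```

```text
clock: 11.18
tool_pos: [631.8, -7.0, 119.4]
tool_rot: [0.73, 0.683, 0.004, -0.0]
contact_force: [0.1, 0.2, -0.9]
gripper_width: 0.406
clock: 11.27
tool_pos: [632.7, -6.8, 121.4]
tool_rot: [0.73, 0.683, 0.005, 0.001]
contact_force: [-0.5, 0.7, -0.8]
gripper_width: 0.406
```

```bash
python3 -m pendant '[[[0,0,0,0,-0.01,-0.08,0.6],[0,0,0,0,-0.01,-0.14,0.6],[0,0,0,0,-0.01,-0.15,0.6],[0,0,0,0,-0.01,-0.15,0.6],[0,0,0,0,-0.01,-0.15,0.6]]]'
python3 -m pendant '[[[0,0,0,0,0,-0.014,0.6],[0,0,0,0,0,-0.014,0.6]]]'
```

```text
clock: 11.68
tool_pos: [632.5, -8.1, 103.3]
tool_rot: [0.73, 0.683, 0.005, 0.001]
contact_force: [0.4, 0.3, -0.7]
gripper_width: 0.403
clock: 11.85
tool_pos: [632.5, -8.1, 101.4]
tool_rot: [0.73, 0.683, 0.005, 0.001]
contact_force: [0.3, 0.5, -2.1]
gripper_width: 0.403
```

```bash
python3 -m pendant '[[[0,0,0,0,0,-0.009,0.6],[0,0,0,0,0,-0.009,0.6]]]'
python3 -m pendant '[[[0,0,0,0,0,-0.006,0.6],[0,0,0,0,0,-0.006,0.6]]]'
```

```text
clock: 12.02
tool_pos: [632.7, -8.1, 100.4]
tool_rot: [0.73, 0.683, 0.005, 0.001]
contact_force: [0.5, -0.5, -1.5]
gripper_width: 0.404
clock: 12.18
tool_pos: [632.7, -8.1, 100.3]
tool_rot: [0.73, 0.683, 0.005, 0.001]
contact_force: [-0.9, -0.0, 3.5]
gripper_width: 0.408
```

```bash
python3 -m pendant '[[[0,0,0,0,0,0,-0.3],[0,0,0,0,0,0,-0.6],[0,0,0,0,0,0,-0.6],[0,0,0,0,0,0,-0.6],[0,0,0,0,0,0.2,-0.6],[0,0,0,0,0,0.5,-0.6],[0,0,0,0,0,1,-0.6],[0,0,0,0,0,1,-0.6],[0,0,0,0,0,1,-0.6]]]' 
python3 -m pendant '[[[0,0,0,-0.68,1,0,-0.6],[0,0,0,-0.68,1,0,-0.6],[0,0,0,-0.68,1,0,-0.6],[0,0,0,-0.68,1,0,-0.6],[0,0,0,-0.68,1,0,-0.6],[0,0,0,-0.68,1,0,-0.6]]]' 
python3 -m pendant '[[[0,0,0,-0.68,1,0,-0.6],[0,0,0,-0.68,1,0,-0.6],[0,0,0,-0.68,1,0,-0.6],[0,0,0,-0.68,1,0,-0.6],[0,0,0,-0.68,1,0,-0.6],[0,0,0,-0.68,1,0,-0.6],[0,0,0,-0.68,1,0,-0.6]]]'
python3 - <<'E'
from h import *
p,W=cloud("wrist"); cv2.imwrite("pics/w4.png",p)
s=env.read_state(); print(s["tool_pos"],s["tool_rot"],s["q"])
q=W[(W[...,2]>10)&(W[...,2]<85)&(np.hypot(W[...,0]-469,W[...,1]-249)<32)]
print(len(q),np.percentile(q,[1,99],axis=0).round(1)); t=q[q[:,2]>71.5]; print(len(t),t.mean(0),np.ptp(t,axis=0))
p,W=cloud("side"); q=W[(W[...,2]>14)&(W[...,2]<80)&(np.hypot(W[...,0]-632,W[...,1]+8)<26)]; print("b",np.percentile(q,[1,99],axis=0).round(1))
E
```

```text
clock: 12.93
tool_pos: [635.5, -8.4, 226.2]
tool_rot: [0.73, 0.683, 0.009, 0.005]
contact_force: [1.3, 0.0, -0.3]
gripper_width: 0.799
clock: 13.43
tool_pos: [553.1, 112.3, 225.5]
tool_rot: [0.729, 0.684, 0.008, 0.005]
contact_force: [1.0, -0.2, -0.3]
gripper_width: 0.799
clock: 14.02
tool_pos: [472.8, 231.4, 225.2]
tool_rot: [0.73, 0.684, 0.008, 0.006]
contact_force: [-0.6, -0.1, -0.5]
gripper_width: 0.802
[472.8573204  231.15500762 225.24230253] [0.72982385 0.68356158 0.00818044 0.00581336] [ 0.3245622   0.25332795  1.74431983 -0.00419638  1.12423666  0.39177688]
3322 [[450.9 234.2  13. ]
 [484.4 267.9  76. ]]
591 [467.39879066 251.26459603  74.52551684] [18.02065997 18.32273543  5.36037264]
b [[614.3 -18.2  14.5]
 [648.2   9.8  71.7]]
```

```bash
python3 -m pendant '[[[0,0.006,0,-0.045,0.17,-0.1,-0.6],[0,0.006,0,-0.045,0.17,-0.4,-0.6],[0,0.006,0,-0.045,0.17,-0.4,-0.6],[0,0.006,0,-0.045,0.17,-0.4,-0.6],[0,0.006,0,-0.045,0.17,-0.4,-0.6]]]' 
python3 -m pendant '[[[0,0,0,-0.01,0,-0.3,-0.6],[0,0,0,-0.01,0,-0.55,-0.6],[0,0,0,-0.01,0,-0.68,-0.6],[0,0,0,-0.01,0,-0.68,-0.6],[0,0,0,-0.01,0,-0.68,-0.6]]]'
python3 -m pendant '[[[0,0,0,0,0,0,-0.6],[0,0,0,0,0,0,-0.6]]]'
```

```text
clock: 14.53
tool_pos: [468.4, 250.8, 177.9]
tool_rot: [0.73, 0.683, 0.002, -0.0]
contact_force: [0.5, -0.3, 0.6]
gripper_width: 0.799
clock: 14.95
tool_pos: [468.2, 250.7, 97.2]
tool_rot: [0.731, 0.683, 0.002, -0.0]
contact_force: [-0.0, -0.1, -0.0]
gripper_width: 0.794
clock: 15.12
tool_pos: [470.0, 251.1, 99.4]
tool_rot: [0.731, 0.683, 0.004, 0.001]
contact_force: [0.4, 0.7, 0.3]
gripper_width: 0.799
```

```bash
python3 -m pendant '[[[0,0,0,-0.02,0,-0.02,-0.6],[0,0,0,-0.02,0,-0.02,0.6],[0,0,0,-0.02,0,-0.02,0.6],[0,0,0,-0.02,0,-0.02,0.6],[0,0,0,-0.02,0,-0.02,0.6],[0,0,0,-0.02,0,-0.02,0.6],[0,0,0,-0.02,0,-0.02,0.6]]]' 50
python3 -m pendant '[[[0,0,0,0,0,0.1,0.6],[0,0,0,0,0,0.3,0.6],[0,0,0,0,0,0.6,0.6],[0,0,0,0,0,1,0.6],[0,0,0,0,0,1,0.6],[0,0,0,0,0,1,0.6]]]' 
python3 -m pendant '[[[0,0.003,0,0.3,-0.3,0,0.6],[0,0.003,0,0.65,-0.65,0,0.6],[0,0.003,0,0.7,-0.8,0,0.6],[0,0.003,0,0.7,-0.8,0,0.6],[0,0.003,0,0.7,-0.8,0,0.6]]]' 
python3 -m pendant '[[[0,0,0,0.3,-0.3,0,0.6],[0,0,0,0.65,-0.65,0,0.6],[0,0,0,0.7,-0.8,0,0.6],[0,0,0,0.7,-0.8,0,0.6],[0,0,0,0.7,-0.8,0,0.6]]]'
```

```text
clock: 15.7
tool_pos: [467.7, 251.2, 97.7]
tool_rot: [0.731, 0.683, 0.005, 0.001]
contact_force: [-0.8, -1.1, 5.7]
gripper_width: 0.41
clock: 16.2
tool_pos: [469.4, 251.9, 220.8]
tool_rot: [0.731, 0.683, 0.008, 0.002]
contact_force: [-1.0, -0.3, -2.1]
gripper_width: 0.41
clock: 16.62
tool_pos: [553.8, 153.6, 218.2]
tool_rot: [0.732, 0.681, 0.003, -0.002]
contact_force: [-0.8, -0.2, -2.0]
gripper_width: 0.404
clock: 17.03
tool_pos: [637.9, 56.5, 216.0]
tool_rot: [0.733, 0.68, 0.002, -0.003]
contact_force: [-0.8, 0.1, -1.3]
gripper_width: 0.408
```

```bash
python3 -m pendant '[[[-0.002,0,0,0,0.055,0,0.6],[-0.002,0,0,0,0.055,-0.1,0.6],[-0.002,0,0,0,0.055,-0.4,0.6],[-0.002,0,0,0,0.055,-0.7,0.6],[-0.002,0,0,0,0.055,-0.8,0.6],[-0.002,0,0,0,0.055,-0.8,0.6],[-0.002,0,0,0,0.055,-0.8,0.6],[-0.002,0,0,0,0.055,-0.8,0.6]]]'
python3 -m pendant '[[[0,0,0,0,0,-0.04,0.6],[0,0,0,0,0,-0.05,0.6],[0,0,0,0,0,-0.05,0.6],[0,0,0,0,0,-0.05,0.6]]]'
```

```text
clock: 17.7
tool_pos: [638.8, 64.1, 121.9]
tool_rot: [0.733, 0.681, 0.001, 0.0]
contact_force: [-0.0, 0.2, -1.5]
gripper_width: 0.407
clock: 18.03
tool_pos: [639.0, 64.0, 116.7]
tool_rot: [0.733, 0.681, 0.001, 0.001]
contact_force: [-0.3, 0.1, -1.5]
gripper_width: 0.407
```

```bash
python3 -m pendant '[[[0,0,0,-0.01,0,-0.04,0.6],[0,0,0,-0.01,0,-0.058,0.6],[0,0,0,-0.01,0,-0.058,0.6],[0,0,0,-0.01,0,-0.058,0.6]]]'
python3 -m pendant '[[[0,0,0,0,0,-0.009,0.6],[0,0,0,0,0,-0.009,0.6]]]'
python3 -m pendant '[[[0,0,0,0,0,-0.008,0.6],[0,0,0,0,0,-0.008,0.6]]]'
```

```text
clock: 18.37
tool_pos: [637.6, 63.9, 109.3]
tool_rot: [0.733, 0.681, 0.001, 0.0]
contact_force: [0.0, -0.4, -1.1]
gripper_width: 0.409
clock: 18.53
tool_pos: [637.5, 63.9, 108.0]
tool_rot: [0.733, 0.681, 0.001, 0.0]
contact_force: [-0.3, 0.2, -1.6]
gripper_width: 0.406
clock: 18.7
tool_pos: [637.6, 63.9, 107.7]
tool_rot: [0.733, 0.681, 0.001, 0.0]
contact_force: [-1.7, 0.0, 3.4]
gripper_width: 0.407
```

```bash
python3 -m pendant '[[[0,0,0,0,0,0,-0.3],[0,0,0,0,0,0,-0.6],[0,0,0,0,0,0,-0.6],[0,0,0,0,0,0,-0.6],[0,0,0,0,0,0.2,-0.6],[0,0,0,0,0,0.5,-0.6],[0,0,0,0,0,1,-0.6],[0,0,0,0,0,1,-0.6],[0,0,0,0,0,1,-0.6]]]' 
python3 -m pendant '[[[0.002,0.002,0,-0.69,-0.6,0.05,-0.6],[0.002,0.002,0,-0.69,-0.6,0.05,-0.6],[0.002,0.002,0,-0.69,-0.6,0.05,-0.6],[0.002,0.002,0,-0.69,-0.6,0.05,-0.6],[0.002,0.002,0,-0.69,-0.6,0.05,-0.6],[0.002,0.002,0,-0.69,-0.6,0.05,-0.6]]]' 
python3 -m pendant '[[[0,0,0,-0.69,-0.6,0,-0.6],[0,0,0,-0.69,-0.6,0,-0.6],[0,0,0,-0.69,-0.6,0,-0.6],[0,0,0,-0.69,-0.6,0,-0.6],[0,0,0,-0.69,-0.6,0,-0.6],[0,0,0,-0.69,-0.6,0,-0.6],[0,0,0,-0.69,-0.6,0,-0.6]]]'
python3 - <<'E'
from h import *
p,W=cloud("wrist"); cv2.imwrite("pics/w5.png",p)
s=env.read_state(); print(s["tool_pos"],s["tool_rot"],s["q"])
q=W[(W[...,2]>10)&(W[...,2]<105)&(np.hypot(W[...,0]-471,W[...,1]+79)<32)]
print(len(q),np.percentile(q,[1,99],axis=0).round(1)); t=q[q[:,2]>88.5]; print(len(t),t.mean(0),np.ptp(t,axis=0))
p,W=cloud("side"); q=W[(W[...,2]>14)&(W[...,2]<95)&(np.hypot(W[...,0]-637,W[...,1]-64)<26)]; print("c",np.percentile(q,[1,99],axis=0).round(1))
E
```

```text
clock: 19.45
tool_pos: [640.3, 63.9, 233.8]
tool_rot: [0.733, 0.681, 0.005, 0.004]
contact_force: [0.3, -0.4, -0.1]
gripper_width: 0.798
clock: 19.95
tool_pos: [558.0, -7.9, 239.3]
tool_rot: [0.733, 0.68, 0.005, -0.0]
contact_force: [-0.3, -0.1, -1.1]
gripper_width: 0.803
clock: 20.53
tool_pos: [476.7, -79.2, 239.2]
tool_rot: [0.732, 0.681, 0.006, -0.0]
contact_force: [0.7, -0.2, 0.7]
gripper_width: 0.801
[476.52843138 -79.17405232 239.12305028] [ 7.32333767e-01  6.80924705e-01  5.35950014e-03 -2.72824473e-04] [-0.31469544  0.18388157  1.80142059  0.01054871  1.15158273 -0.2462461 ]
3440 [[453.8 -93.   13. ]
 [487.1 -59.5  92.7]]
309 [470.39235284 -76.15763443  91.32287539] [14.34605989 14.14553706  5.43503083]
c [[618.7  53.7  14.6]
 [651.9  80.2  86.1]]
```

View pics/w5.png

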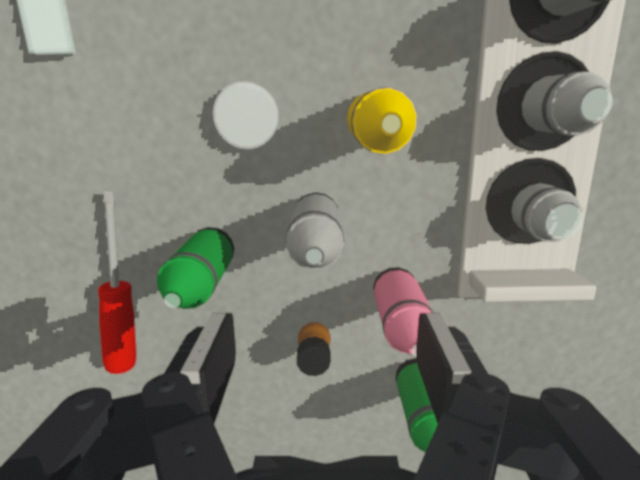

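```bash
python3 -m pendant '[[[-0.002,0.002,0,-0.055,0.033,-0.1,-0.6],[-0.002,0.002,0,-0.055,0.033,-0.4,-0.6],[-0.002,0.002,0,-0.055,0.033,-0.4,-0.6],[-0.002,0.002,0,-0.055,0.033,-0.4,-0.6],[-0.002,0.002,0,-0.055,0.033,-0.4,-0.6]]]' 
python3 -m pendant '[[[0,0,0,-0.01,0,-0.1,-0.6],[0,0,0,-0.01,0,-0.3,-0.6],[0,0,0,-0.01,0,-0.55,-0.6],[0,0,0,-0.01,0,-0.72,-0.6],[0,0,0,-0.01,0,-0.72,-0.6],[0,0,0,-0.01,0,-0.72,-0.6]]]'
python3 -m pendant '[[[0,0,0,0,0,0,-0.6],[0,0,0,0,0,0,-0.6]]]'
```

```text
clock: 21.05
tool_pos: [470.7, -75.2, 191.8]
tool_rot: [0.732, 0.681, 0.001, 0.0]
contact_force: [-0.0, -0.7, -0.7]
gripper_width: 0.802
clock: 21.55
tool_pos: [470.3, -75.4, 106.1]
tool_rot: [0.732, 0.681, 0.001, 0.0]
contact_force: [0.5, 0.6, 0.3]
gripper_width: 0.792
clock: 21.72
tool_pos: [472.1, -75.9, 108.1]
tool_rot: [0.732, 0.681, 0.002, 0.002]
contact_force: [-0.5, 0.2, 0.5]
gripper_width: 0.797
```

```bash
python3 -m pendant '[[[0,0,0,-0.013,0,-0.01,-0.6],[0,0,0,-0.013,0,-0.01,0.6],[0,0,0,-0.013,0,-0.01,0.6],[0,0,0,-0.013,0,-0.01,0.6],[0,0,0,-0.013,0,-0.01,0.6],[0,0,0,-0.013,0,-0.01,0.6],[0,0,0,-0.013,0,-0.01,0.6]]]' 50
python3 -m pendant '[[[0,0,0,0,0,0.1,0.6],[0,0,0,0,0,0.3,0.6],[0,0,0,0,0,0.6,0.6],[0,0,0,0,0,1,0.6],[0,0,0,0,0,1,0.6],[0,0,0,0,0,1,0.6]]]' 
python3 -m pendant '[[[0,0.003,0,0.3,0.3,0,0.6],[0,0.003,0,0.6,0.7,0,0.6],[0,0.003,0,0.7,0.87,0,0.6],[0,0.003,0,0.7,0.87,0,0.6],[0,0.003,0,0.7,0.87,0,0.6],[0,0.003,0,0.7,0.87,0,0.6]]]' 
python3 -m pendant '[[[0,0,0,0.3,0.3,0,0.6],[0,0,0,0.6,0.7,0,0.6],[0,0,0,0.7,0.87,0,0.6],[0,0,0,0.7,0.87,0,0.6],[0,0,0,0.7,0.87,0,0.6],[0,0,0,0.7,0.87,0,0.6]]]'
```

```text
clock: 22.3
tool_pos: [470.7, -76.0, 107.6]
tool_rot: [0.732, 0.681, 0.002, 0.003]
contact_force: [-0.3, 0.8, 6.1]
gripper_width: 0.41
clock: 22.8
tool_pos: [472.3, -76.5, 230.5]
tool_rot: [0.732, 0.681, 0.004, 0.006]
contact_force: [0.3, 0.5, -2.2]
gripper_width: 0.406
clock: 23.3
tool_pos: [554.9, 28.3, 228.1]
tool_rot: [0.731, 0.682, -0.001, 0.001]
contact_force: [0.4, -0.6, -1.9]
gripper_width: 0.408
clock: 23.8
tool_pos: [637.7, 131.5, 226.6]
tool_rot: [0.731, 0.682, -0.003, 0.0]
contact_force: [0.5, -0.7, -1.7]
gripper_width: 0.407
```

```bash
python3 -m pendant '[[[0.001,-0.001,0,0.03,0.012,0,0.6],[0.001,-0.001,0,0.03,0.012,-0.1,0.6],[0.001,-0.001,0,0.03,0.012,-0.4,0.6],[0.001,-0.001,0,0.03,0.012,-0.7,0.6],[0.001,-0.001,0,0.03,0.012,-0.8,0.6],[0.001,-0.001,0,0.03,0.012,-0.8,0.6],[0.001,-0.001,0,0.03,0.012,-0.8,0.6],[0.001,-0.001,0,0.03,0.012,-0.8,0.6]]]'
python3 -m pendant '[[[0,0,0,0,0,-0.04,0.6],[0,0,0,0,0,-0.07,0.6],[0,0,0,0,0,-0.07,0.6],[0,0,0,0,0,-0.07,0.6]]]'
python3 - <<'E'
from h import *
p,W=cloud("side");cv2.imwrite("pics/s5.png",cv2.resize(p[200:340,190:330],None,fx=4,fy=4))
E
```

```text
clock: 24.47
tool_pos: [642.6, 132.5, 132.7]
tool_rot: [0.732, 0.682, 0.0, 0.001]
contact_force: [0.2, -0.4, -1.9]
gripper_width: 0.408
clock: 24.8
tool_pos: [642.6, 132.5, 124.8]
tool_rot: [0.732, 0.682, 0.001, 0.001]
contact_force: [0.3, -0.5, -2.5]
gripper_width: 0.405
```

View pics/s5.png

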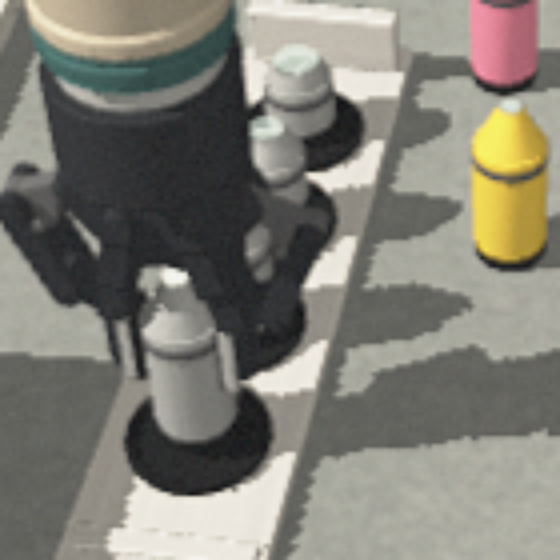

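The tall objective hangs upright over the last seat, at about (195,430) in the crop. The other three stand in their seats behind it. Lowering to contact.

```bash
python3 -m pendant '[[[0,0,0,0,0,-0.03,0.6],[0,0,0,0,0,-0.045,0.6],[0,0,0,0,0,-0.045,0.6],[0,0,0,0,0,-0.045,0.6]]]'
python3 -m pendant '[[[0,0,0,0,0,-0.01,0.6],[0,0,0,0,0,-0.01,0.6]]]'
python3 -m pendant '[[[0,0,0,0,0,-0.01,0.6],[0,0,0,0,0,-0.01,0.6]]]'
```

```text
clock: 25.18
tool_pos: [642.4, 132.6, 119.0]
tool_rot: [0.732, 0.682, 0.0, 0.001]
contact_force: [-0.8, -0.2, -1.6]
gripper_width: 0.404
clock: 25.35
tool_pos: [642.6, 132.6, 117.7]
tool_rot: [0.732, 0.682, 0.0, 0.001]
contact_force: [-0.1, 0.1, -2.0]
gripper_width: 0.409
clock: 25.52
tool_pos: [642.5, 132.5, 117.7]
tool_rot: [0.732, 0.682, 0.0, 0.001]
contact_force: [-2.1, 0.6, 3.6]
gripper_width: 0.408
```

```bash
python3 -m pendant '[[[0,0,0,0,0,0,-0.3],[0,0,0,0,0,0,-0.6],[0,0,0,0,0,0,-0.6],[0,0,0,0,0,0,-0.6],[0,0,0,0,0,0.2,-0.6],[0,0,0,0,0,0.5,-0.6],[0,0,0,0,0,1,-0.6],[0,0,0,0,0,1,-0.6],[0,0,0,0,0,1,-0.6]]]' 
python3 -m pendant '[[[0,0,0,-1,0.3,0.3,-0.6],[0,0,0,-1,0.3,0.3,-0.6],[0,0,0,-1,0.3,0.3,-0.6],[0,0,0,-1,0.3,0.3,-0.6],[0,0,0,-1,0.3,0.3,-0.6],[0,0,0,-1,0.3,0.3,-0.6]]]'
python3 - <<'E'
from h import *
ims=[]
for n in("scene","side"):
    p,W=cloud(n); ims.append(p[230:370,230:480] if n=="scene" else p[180:350,190:310])
    for k,(x,y) in dict(a=(629,-80),b=(632,-7),c=(637,64),d=(642,133)).items():
        q=W[(W[...,2]>14)&(W[...,2]<125)&(np.hypot(W[...,0]-x,W[...,1]-y)<27)]
        t=q[q[:,2]>np.percentile(q[:,2],92)-2]
        print(n,k,np.percentile(q,[1,99],axis=0).round(1).tolist(),"top",t.mean(0).round(1))
a=cv2.resize(ims[0],None,fx=2,fy=2);b=cv2.resize(ims[1],None,fx=2,fy=2)
o=np.zeros((340,760,3),np.uint8);o[:280,:500]=a;o[:340,510:750]=b;cv2.imwrite("pics/end.png",o)
E
```

```text
clock: 26.27
tool_pos: [645.3, 132.8, 243.9]
tool_rot: [0.732, 0.682, 0.005, 0.005]
contact_force: [0.3, 0.5, 0.6]
gripper_width: 0.8
clock: 26.77
tool_pos: [525.5, 168.9, 279.5]
tool_rot: [0.731, 0.682, 0.005, 0.005]
contact_force: [0.5, 0.4, -0.1]
gripper_width: 0.797
scene a [[616.1, -98.0, 14.7], [650.6, -64.3, 57.7]] top [633.4 -80.5  56.1]
scene b [[620.9, -26.6, 15.2], [652.3, 6.4, 72.2]] top [635.4  -9.5  70.8]
scene c [[625.2, 44.0, 15.2], [656.5, 77.0, 87.3]] top [640.8  60.2  85. ]
scene d [[630.0, 112.4, 14.6], [661.8, 143.1, 102.8]] top [646.  128.2  98.8]
side a [[625.8, -82.8, 16.0], [647.3, -61.8, 55.3]] top [635.2 -70.   53.1]
side b [[614.6, -19.0, 15.1], [648.0, 9.3, 71.7]] top [632.3  -7.6  69.9]
side c [[618.6, 51.3, 14.9], [652.0, 80.1, 86.0]] top [635.9  64.4  83.9]
side d [[623.9, 124.2, 14.7], [657.6, 148.1, 102.5]] top [640.6 133.2  98.1]
```

View pics/end.png

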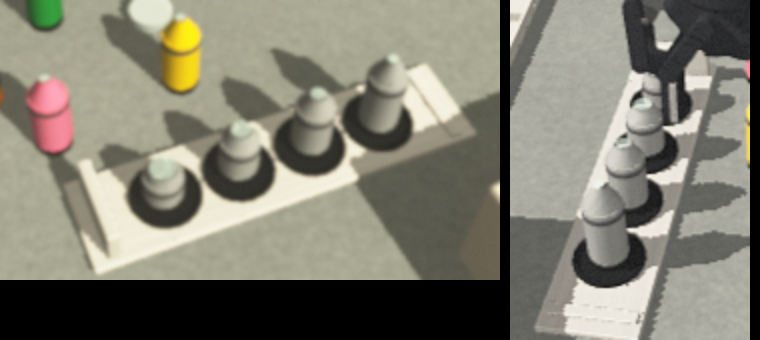

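The picture shows all four objectives upright in their seats, shortest by the raised stop and tallest at the flat-strip end. The measured tops (about 56, 71, 85 and 102 mm) match 10 mm plus each objective's height.

```bash
python3 -c "
from rig import env
print(env.job_done())"
```

```text
the job is handed in; nothing more can be done
None
```

The four objectives are parked on the rack in height order: a next to the raised end stop, then b, c and d. I handed the job in at about 27 s on the robot's clock.

- **Placing:** I lowered each one until it just touched the seat floor, with about 3.5 N of contact, then released it. No contact reading at the end of a move was above about 7 N.
- **Last checks:** The scene and side cameras show all four upright and inside their seat rims. Their tops are at about 56, 71, 85 and 102 mm, which matches the 10 mm floor plus each objective's height. The gripper was clear and open. I did not move any of the look-alikes.
- **Disagreements:** The two cameras differ by about 2–5 mm in position, still well inside the 11 mm of clearance in each seat. The side camera's final reading of a was off because the gripper hid part of it. Its earlier clear view and the scene camera both put a in its seat.

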